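# Bring the interlocked air valve bank on line

## Task

Bring the bench's air valve bank on line: push all three ball-knob levers from the red end right over to the green end and leave them there. The levers are interlocked, and the order in which they release one another is not marked: feel for the one that is free, throw it fully, then find the next. Never force a blocked lever (keep every push on the bank below 20 N), and leave the jars and the screwdriver standing or lying as they are.

Things in the scene. Friction and masses are not known exactly. Their poses are not given: they have to be found in the camera images.
- bank: Blue valve bank, fixed, on four 30 mm feet; housing 126 mm deep (x), 236 wide (y), top at 110 mm; flange 170 x 250. Origin: centre between the feet, on the worktop. x: from the slots' red end (robot's side) to the green end; y: along the row to the left lever; z up. Levers at y = +75, 0, -75 mm: 10 mm rod, black ball knob 32 mm. Pivot axes along y at x = 0, z = 75 mm; pivot to knob centre 130 mm.
- knob_left (a point): Centre of the left (bank's +y) lever's ball knob, 32 mm diameter, about 196 mm above the worktop at rest; moves with the lever; its axes are those of the bank turned with the lever.
- knob_mid (a point): Centre of the middle lever's ball knob, as above.
- knob_right (a point): Centre of the right (bank's -y) lever's ball knob, as above.
- lever_left (a joint): Angle of the left lever in rad: 0 at the red end (leaning 0.37 rad towards the bank's -x), 0.37 upright, about 0.8 where the buffer at the green end is met, leaning 0.43 rad to +x; a lever pressed into the buffer settles back there.
- lever_mid (a joint): Angle of the middle lever, as for the left one. Hidden locks link the levers: at the start one is free, the second is released when the first has been thrown over, the third when the second has; which lever is which differs from case to case and cannot be seen. Levers stay where they are left.
- lever_right (a joint): Angle of the right lever, as for the left one. Feel, for all levers: a free one resists with a steady 2 to 3 N along x at the knob. A blocked one moves 12 to 15 mm at the knob (0.1 rad) just as easily, then meets its lock, which yields springily, about 1 N more for every mm at the knob. The buffer at the end of the throw feels the same.
- jar_wax_center (a point): Bystander: grey plastic jar with a black cap, 57 mm diameter, 60 mm high, standing to the right of the bank; point at its centre, half-way up, z up.
- jar_oil_center (a point): Bystander: white plastic jar with a black cap, 53 mm diameter, 90 mm high, standing to the left of the bank; point at its centre, half-way up, z up.
- driver: Bystander: screwdriver with a yellow handle, 164 mm long, 30 mm thick, lying behind the bank, along it; origin at the centre of its underside.

How it is judged:
By the outcome, as a careful person would: the job done as asked, in the order asked, and still so for the second after the job is handed in, with the robot touching nothing.
It also fails if it takes over 72 s, if anything falls off the work surface, if the arm or the gripper's body presses on something with over 40 N, if the wrist force passes 120 N, or if a joint passes its speed limit or range.

## Robot

A 7-joint arm with a two-finger parallel gripper is mounted at the origin on a cart in front of the work surface, level with it; the furniture and walls round the work are solid. World frame = base frame: x ahead of the robot, y to its left, z up, the work surface at z = 0. Lengths are in mm, angles in rad, forces in N, time in s.
With the tool pointing down it reaches from about 400 to 875 mm from the base axis. Payload 4.4 kg.
Tool frame: the origin (TCP) lies midway between the tips of the shut fingers; the grasp point (between the pads) lies 19 mm behind it; z points along the fingers, y is the line along which they close (so a half turn about z gives the same grasp; the last joint's range is limited). The gripper opens to 85 mm and grips with 20 to 120 N. Pads are 22 mm wide; open, the fingers measure 114 mm over their backs; the gripper's body (76 mm by 85 mm) begins 54 mm behind the grasp point. The pads swing forward as they close: fully open they stand 13 mm farther back than shut.
Start: joints at [1.066, 0.628, 0.038, 1.517, -0.027, 0.996, -0.02], TCP at [276.183, -588.422, 231.313] pointing down, gripper open.
Joint ranges: [-3.06, 3.06], [-0.37, 2.12], [-1.25, 1.32], [0.18, 2.47], [-1.1, 4.24], [0.23, 1.98], [-2.94, 2.94]. Speed limits (rad/s): [2.57, 2.57, 3.14, 3.14, 3.14, 3.14, 3.14].

## Interface

Orientations are given as [roll, pitch, yaw] about the fixed x, y, z axes, in that order (R = Rz(yaw) Ry(pitch) Rx(roll)).
In Python, from cell import ctrl gives the robot as it stands.
- The arm moves only by the shell command python3 -m handwheel 'ROWS'. ROWS is JSON, a list of rows, each a list of 3 entries, a list of its own where there are three numbers: the turn, a rotation vector about the tool's x, y, z in degrees, then the shift along the tool's x, y, z in m, then the closure, from 0 (fully open) to 1 (shut). A call has 1 to 5 rows; each row shifts and turns the commanded pose from where the row before left it, along the tool's axes as they then stand; what a row does not reach is not made up. A row lasts 1/12 s, in which the tool goes at most 41.7 mm and 7.16 degrees, less where a joint would pass 70% of its speed; a pose out of reach is approached as far as the arm can. A call is refused whole if a number of a shift passes 0.0417 or a number of a turn 7.16, either way. A call with a gripper value outside its range is refused whole. The fingers move at their own pace and stop on an object; the grip force is fixed at half the most. Time passes only in rows, so rows that do not move let the fingers close. It gives the time, the measured TCP pose, the force, the opening and the grip force at its end, in the units of the state.
- ctrl.read_state(): the state, without advancing time (a new reading comes with each control period).
- ctrl.get_image(name): name is "scene" or "top"; returns a dict with "pixels" (400x640x3 uint8, red, green, blue), "fx", "fy", "cx", "cy" (pixels), "k1" (the pictures are not rectified: a ray, as slopes to the right and down, at radius r is drawn at 1 + k1 r^2 times it, then the intrinsics apply), "pose" (4x4, takes a point from camera to world coordinates). Camera axes: x right, y up, looking along -z (the intrinsics and any distortion apply to the point x, -y, -z); pixel columns grow to the right and rows downward; lengths in mm; the calibration is good to about 2 mm. A picture is of the moment at which its call begins. There is no depth.
- ctrl.finish_job(): hands the job in; it is judged then, once.
The state is a dict: "clock": time; "qpos": joint angles; "qd": joint speeds; "tau": joint torques, N m; "eef_pos": TCP position; "tool_rot": TCP orientation; "force": force on the tool from outside, world axes, zero at the start; "torque": the same for the moment, N m; "width": finger opening in mm; "gripper_force": force on a finger pad.
Only numpy, scipy, OpenCV 4.12 (cv2) and the standard library are available. Lean on these libraries where they do the work, as an engineer would, in place of code of your own. Each camera call takes 0.05 s, during which the arm holds its last target. There are 200 camera calls.

## Working session

There is one attempt and no reset: what is moved stays moved. The work goes in short steps, Python scripts to look and compute and a shell command to move; the robot and the scene stay as the last step left them, time stands still between calls to the robot, and variables do not carry over. Pictures are saved under pics/ and viewed, at most 10 in all, crops included, and the job is handed in when it is done.

```bash
mkdir -p pics; python3 - <<'E'
from cell import ctrl
import cv2
for n in("scene","top"):
    d=ctrl.get_image(n); cv2.imwrite(f"pics/{n}0.png",d["pixels"][:,:,::-1]); print(n,d["fx"],d["fy"],d["cx"],d["cy"],d["k1"],d["pose"])
s=ctrl.read_state(); print(s)
E
```

```text
scene 509.0457411956057 509.0457411956057 317.23143595777344 198.67060007955726 -0.10959855122939333 [[ 4.51120725e-01  6.97746290e-01 -5.56453239e-01 -7.82078517e+01]
 [-8.92459723e-01  3.51021295e-01 -2.83372006e-01 -2.54970749e+01]
 [-2.39482909e-03  6.24447088e-01  7.81063441e-01  9.24235714e+02]
 [ 0.00000000e+00  0.00000000e+00  0.00000000e+00  1.00000000e+00]]
top 417.8266139560149 417.8266139560149 319.7844284020125 201.44715884449195 -0.1006789508562914 [[-4.49065404e-03  9.84105462e-01 -1.77528233e-01  3.13929303e+02]
 [-9.99586067e-01 -9.46246585e-03 -2.71690256e-02  2.36746617e+02]
 [-2.84170413e-02  1.77332742e-01  9.83740601e-01  9.88575448e+02]
 [ 0.00000000e+00  0.00000000e+00  0.00000000e+00  1.00000000e+00]]
{'clock': 0.1, 'qpos': array([ 1.06619062,  0.62923998,  0.03847313,  1.51826504, -0.0270229 ,
        0.9963085 , -0.01999842]), 'qd': array([-0.00019993, -0.00170438,  0.00112948, -0.0029841 , -0.00153234,
        0.0005879 , -0.00122551]), 'tau': array([ 3.53224052e-03, -5.64540625e+01,  1.23120904e+00, -1.93975925e+01,
        1.14912365e-02,  5.44218507e-03, -3.49596235e-05]), 'eef_pos': array([ 275.9389534 , -587.90299952,  230.49136017]), 'tool_rot': array([-3.13989046e+00,  1.39115508e-05,  4.38771959e-01]), 'force': array([-0.42848305, -0.18752649, -0.97098414]), 'torque': array([ 0.02657241, -0.03660569, -0.0285047 ]), 'gripper_force': 0.0, 'width': 85.54594162560335}
```

View pics/scene0.png

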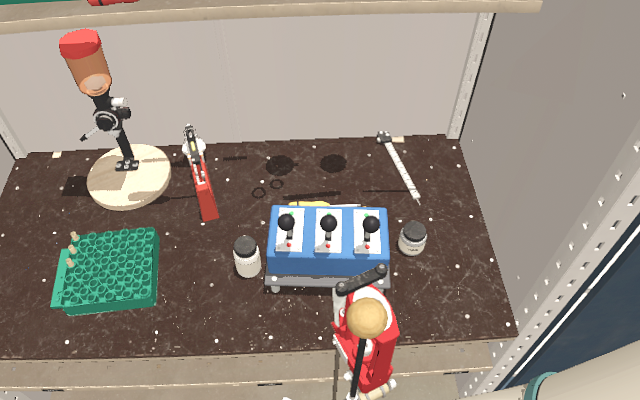

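View pics/top0.png

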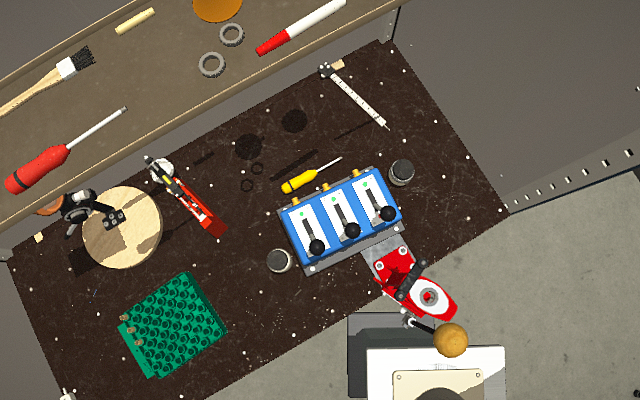

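The scene view shows three knobs near (286,222), (328,223) and (371,225). In the top view they are near (317,247), (352,230) and (388,213), so the bank is yawed about 25°. A red clamp-like object stands in front of the right side of the bank.

```bash
cat > h.py <<'E'
import numpy as np,cv2
from cell import ctrl
from scipy.spatial.transform import Rotation as R
def ray(d,uv):
    x,y=(uv[0]-d["cx"])/d["fx"],(uv[1]-d["cy"])/d["fy"]; a,b=x,y
    for _ in range(20):
        f=1+d["k1"]*(a*a+b*b); a,b=x/f,y/f
    P=np.array(d["pose"]); v=P[:3,:3]@[a,-b,-1]; return P[:3,3],v/np.linalg.norm(v)
def proj(d,p):
    P=np.array(d["pose"]); c=P[:3,:3].T@(np.array(p)-P[:3,3]); a,b=c[0]/-c[2],-c[1]/-c[2]
    f=1+d["k1"]*(a*a+b*b); return d["fx"]*a*f+d["cx"],d["fy"]*b*f+d["cy"]
def tri(rs):
    A=sum(np.eye(3)-np.outer(v,v) for o,v in rs); b=sum((np.eye(3)-np.outer(v,v))@o for o,v in rs)
    return np.linalg.solve(A,b)
def atz(r,z): o,v=r; return o+v*(z-o[2])/v[2]
E
python3 - <<'E'
from h import *
S,T=ctrl.get_image("scene"),ctrl.get_image("top")
def blob(d,uv,r=11):
    u,v=uv; im=d["pixels"][v-r:v+r+1,u-r:u+r+1].max(2); m=(im<62).astype(np.uint8)
    m=cv2.morphologyEx(m,cv2.MORPH_OPEN,cv2.getStructuringElement(cv2.MORPH_ELLIPSE,(9,9)))
    ys,xs=np.nonzero(m); return (u-r+xs.mean(),v-r+ys.mean(),len(xs))
for s,t in zip([(286,222),(328,223),(371,225)],[(317,247),(352,230),(388,213)]):
    a,b=blob(S,s),blob(T,t); print(a,b,tri([ray(S,a),ray(T,b)]).round(1),atz(ray(S,a),196).round(1),atz(ray(T,b),196).round(1))
# wooden ball on red thing, red body
print("ball",tri([ray(S,(367,318)),ray(T,(451,339))]).round())
for n,s,t in [("blackbar end",(384,270),(420,266)),]:
    print(n,tri([ray(S,s),ray(T,t)]).round())
for uv in [(375,245),(405,236),(360,250),(445,320)]: print(uv,atz(ray(T,uv),0).round(),atz(ray(T,uv),80).round())
print("shelf corner",tri([ray(S,(540,5)),ray(T,(400,5))]).round())
b=np.vstack([S["pixels"][180:345,230:450],T["pixels"][180:345,250:470]])
cv2.imwrite("pics/c1.png",cv2.resize(np.hstack([S["pixels"][200:400,240:440],T["pixels"][160:360,260:460]])[:,:,::-1],(800,400),interpolation=cv2.INTER_CUBIC))
E
```

```text
(np.float64(nan), np.float64(nan), 0) (np.float64(nan), np.float64(nan), 0) [nan nan nan] [nan nan nan] [nan nan nan]
(np.float64(nan), np.float64(nan), 0) (np.float64(nan), np.float64(nan), 0) [nan nan nan] [nan nan nan] [nan nan nan]
(np.float64(nan), np.float64(nan), 0) (np.float64(nan), np.float64(nan), 0) [nan nan nan] [nan nan nan] [nan nan nan]
ball [213.  49. 305.]
blackbar end [334.  72. 226.]
(375, 245) [387. 134.   0.] [381. 143.  80.]
(405, 236) [407.  63.   0.] [400.  77.  80.]
(360, 250) [375. 170.   0.] [370. 175.  80.]
(445, 320) [212. -24.   0.] [220.  -3.  80.]
shelf corner [705.  61. 490.]<stdin>:6: RuntimeWarning: Mean of empty slice.
  ret = ret.dtype.type(ret / rcount)
```

View pics/c1.png

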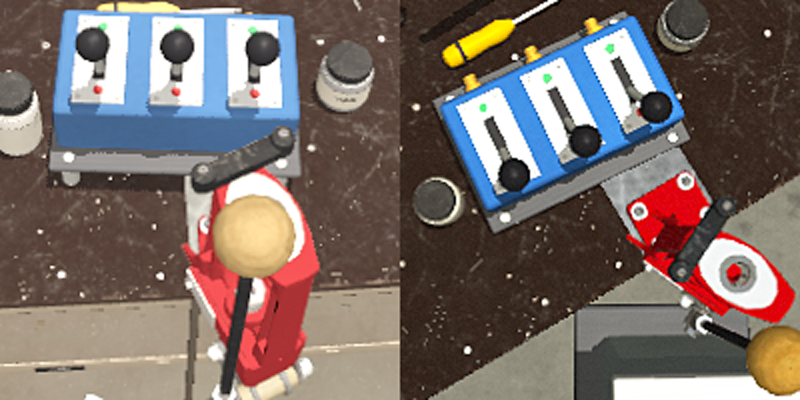

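The crop confirms the knob centres to about ±1 px: scene (286.5,222.5), (328.5,223), (371,224), and top (317,247.5), (352,230), (388,213.5). A red device with a black crank and wooden ball stands in front of the mid and right levers and has to be avoided.

```bash
python3 - <<'E'
from h import *
S,T=ctrl.get_image("scene"),ctrl.get_image("top")
K=[]
for s,t in zip([(286.5,222.5),(328.5,223),(371,224)],[(317,247.5),(352,230),(388,213.5)]):
    k=tri([ray(S,s),ray(T,t)]); K.append(k); print(k.round(1),atz(ray(S,s),196).round(1),atz(ray(T,t),196).round(1))
d=K[0]-K[2]; print("yaw",np.arctan2(-d[0],d[1]),np.linalg.norm(d))
print("crank ends",tri([ray(S,(382,267)),ray(T,(424,261))]).round(),tri([ray(S,(340,289)),ray(T,(400,295))]).round())
E
```

```text
[368.8 263.9 194.4] [368.1 262.9 196. ] [368.4 264.3 196. ]
[401.6 197.1 193.9] [400.5 196.1 196. ] [401.2 197.6 196. ]
[432.2 128.1 196. ] [432.2 128.2 196. ] [432.3 128.1 196. ]
yaw 0.4368869425055532 149.88685258548955
crank ends [339.  71. 230.] [279. 116. 221.]
```

```bash
cat >> h.py <<'E'
def delta(p):
    s=ctrl.read_state(); M=R.from_euler("xyz",s["tool_rot"]).as_matrix()
    return (M.T@(np.array(p)-s["eef_pos"])).round(1)
E
python3 - <<'E'
from h import *
S,T=ctrl.get_image("scene"),ctrl.get_image("top")
print("corner",atz(ray(S,(518,348)),0).round(),atz(ray(T,(508,212)),0).round(), "post top-ish",tri([ray(S,(640,175)),ray(T,(640,150))]).round())
for p in [(276,-588,430),(340,-200,430),(395,0,430),(335,249,430),(330,246,180)]: print(p,delta(p))
E
python3 -m handwheel '[[[0,0,0],[0,0,-0.04],1],[[0,0,0],[0,0,-0.04],1],[[0,0,0],[0,0,-0.04],1],[[0,0,0],[0,0,-0.04],1],[[0,0,0],[0,0,-0.04],1]]'
```

```text
corner [ 425. -201.    0.] [ 462. -190.    0.] post top-ish [ 484. -209.  446.]
(276, -588, 430) [   0.    -0.4 -198.8]
(340, -200, 430) [ 222.8 -324.5 -198.7]
(395, 0, 430) [ 357.5 -482.2 -198.7]
(335, 249, 430) [ 409.  -733.1 -198.7]
(330, 246, 180) [ 403.2 -732.5   51.3]
clock: 0.82
eef_pos: [276.0, -588.0, 433.5]
tool_rot: [3.141, -0.0, 0.439]
force: [-0.2, -1.4, -0.9]
width: 25.4
gripper_force: 0.0
```

```bash
python3 -m handwheel '[[[0,0,0],[0.022,-0.0325,0],1],[[0,0,0],[0.022,-0.0325,0],1],[[0,0,0],[0.022,-0.0325,0],1],[[0,0,0],[0.022,-0.0325,0],1],[[0,0,0],[0.022,-0.0325,0],1]]'
python3 -m handwheel '[[[0,0,0],[0.022,-0.0325,0],1],[[0,0,0],[0.022,-0.0325,0],1],[[0,0,0],[0.022,-0.0325,0],1],[[0,0,0],[0.022,-0.0325,0],1],[[0,0,0],[0,0,0],1]]'
python3 - <<'E'
from h import *
s=ctrl.read_state(); print(s["qpos"].round(2))
for p in [(340,-200,430),(395,0,430),(335,249,430)]: print(p,delta(p))
for i,n in enumerate(("scene","top")): cv2.imwrite(f"pics/{n}1.png",ctrl.get_image(n)["pixels"][:,:,::-1])
a=np.hstack([cv2.imread("pics/scene1.png"),cv2.imread("pics/top1.png")]);cv2.imwrite("pics/m1.png",cv2.resize(a,(800,250),interpolation=cv2.INTER_AREA))
E
```

```text
clock: 1.23
eef_pos: [306.6, -392.6, 431.4]
tool_rot: [3.141, -0.0, 0.439]
force: [0.2, 0.6, 0.4]
width: -0.1
gripper_force: 0.0
clock: 1.65
eef_pos: [332.6, -231.9, 432.0]
tool_rot: [-3.14, -0.003, 0.449]
force: [-0.2, -0.4, -0.4]
width: -0.1
gripper_force: 0.0
[ 0.64  0.07 -0.11  1.8   0.    1.27 -0.59]
(340, -200, 430) [ 20.5 -25.5   2.1]
(395, 0, 430) [ 156.9 -181.8    2.8]
(335, 249, 430) [ 211.1 -432.1    3.5]
```

View pics/m1.png

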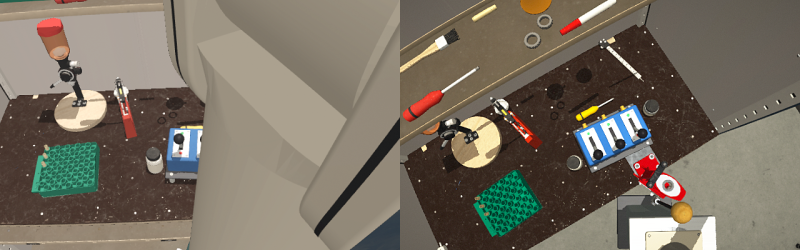

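The top view shows the worktop unchanged and clear. In the scene view the arm hides the right half.

```bash
python3 -m handwheel '[[[0,0,0],[0.026,-0.0305,0],1],[[0,0,0],[0.026,-0.0305,0],1],[[0,0,0],[0.026,-0.0305,0],1],[[0,0,0],[0.026,-0.0305,0],1],[[0,0,0],[0.026,-0.0305,0],1]]'
python3 -m handwheel '[[[0,0,0],[0.026,-0.0305,0],1],[[0,0,0],[0.008,-0.036,0],1],[[0,0,0],[0.008,-0.036,0],1],[[0,0,0],[0.008,-0.036,0],1],[[0,0,0],[0.008,-0.036,0],1]]'
python3 -m handwheel '[[[0,0,0],[0.008,-0.036,0],1],[[0,0,0],[0.008,-0.036,0],1],[[0,0,0],[0.008,-0.036,0],1],[[0,0,0],[0,0,0],1],[[0,0,0],[0,0,0],1]]'
python3 - <<'E'
from h import *
s=ctrl.read_state(); print(s["qpos"].round(2))
for p in [(333,247.5,430),(333,247.5,182)]: print(p,delta(p))
E
```

```text
clock: 2.17
eef_pos: [384.6, -46.2, 431.5]
tool_rot: [3.141, -0.001, 0.435]
force: [1.2, -0.7, -0.1]
width: 0.0
gripper_force: 0.0
clock: 2.58
eef_pos: [363.0, 136.6, 431.4]
tool_rot: [3.141, -0.001, 0.435]
force: [1.3, 0.4, -0.4]
width: -0.1
gripper_force: 0.0
clock: 3.0
eef_pos: [338.9, 245.1, 431.2]
tool_rot: [-3.141, 0.0, 0.441]
force: [-0.3, 0.1, -0.7]
width: -0.1
gripper_force: 0.0
[-0.1   0.13 -0.67  1.76  0.08  1.28 -1.92]
(333, 247.5, 430) [-4.3 -4.7  1.2]
(333, 247.5, 182) [ -4.2  -4.5 249.2]
```

```bash
python3 -m handwheel '[[[0,0,0],[-0.004,-0.0045,0.03],1],[[0,0,0],[0,0,0.04],1],[[0,0,0],[0,0,0.04],1],[[0,0,0],[0,0,0.035],1],[[0,0,0],[0,0,0],1]]'
python3 - <<'E'
from h import *
print(ctrl.read_state()["qpos"].round(2),delta((333,247.5,182)))
cv2.imwrite("pics/top2.png",ctrl.get_image("top")["pixels"][150:400,220:520,::-1]); 
E
```

```text
clock: 3.42
eef_pos: [331.1, 241.3, 281.2]
tool_rot: [3.138, 0.012, 0.435]
force: [-1.2, -0.2, 0.0]
width: -0.0
gripper_force: 0.0
[-0.17  0.27 -0.66  2.05  0.21  0.9  -2.08] [ 5.5 -5.1 99.1]
```

View pics/top2.png

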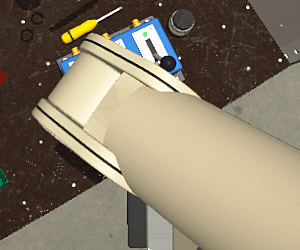

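The forearm passes high over the red device, and the right knob is still visible at crop (168,63). I'll keep descending in steps.

```bash
python3 -m handwheel '[[[0,0,0],[0,-0.003,0.025],1],[[0,0,0],[0,-0.002,0.025],1],[[0,0,0],[0,0,0.025],1],[[0,0,0],[0,0,0.022],1],[[0,0,0],[0,0,0],1]]'
python3 -m handwheel '[[[0,0,0],[0,0,0],1],[[0,0,0],[0,0,0],1]]'
python3 - <<'E'
from h import *
print(ctrl.read_state()["qpos"].round(2),delta((333,247.5,182)),ctrl.read_state()["force"])
E
```

```text
clock: 3.88
eef_pos: [331.5, 249.9, 188.4]
tool_rot: [3.14, 0.002, 0.437]
force: [-0.9, 0.5, 0.4]
width: 0.2
gripper_force: 0.0
clock: 4.05
eef_pos: [332.5, 252.1, 191.3]
tool_rot: [-3.141, -0.004, 0.437]
force: [-0.6, 0.4, 0.2]
width: 0.1
gripper_force: 0.0
[-0.29  0.41 -0.58  2.17  0.37  0.65 -2.26] [-1.6  4.3  9.3] [-0.56456263  0.43583718  0.16576928]
```

```bash
cat > st.py <<'E'
from h import *
s=ctrl.read_state(); M=R.from_euler("xyz",[0,0,.437]).as_matrix()
b=M.T@(s["eef_pos"]-np.array([443.6,216.7,0])); print("bank tcp",b.round(1),"F bank",(M.T@s["force"]).round(1),"rot",s["tool_rot"].round(3),"t",s["clock"])
E
python3 -m handwheel '[[[0,0,0],[0,0.004,0.009],1],[[0,0,0],[0,0,0],1],[[0,0,0],[0.006,0,0],1],[[0,0,0],[0.006,0,0],1],[[0,0,0],[0,0,0],1]]' >/dev/null; python3 st.py
python3 -m handwheel '[[[0,0,0],[0.006,0,0],1],[[0,0,0],[0.004,0,0],1],[[0,0,0],[0,0,0],1]]'>/dev/null; python3 st.py
python3 -m handwheel '[[[0,0,0],[0.004,0,0],1],[[0,0,0],[0,0,0],1],[[0,0,0],[0,0,0],1]]'>/dev/null; python3 st.py
```

```text
bank tcp [-73.5  75.4 181.3] F bank [-0.3 -0.   0.6] rot [-3.141e+00 -3.000e-03  4.380e-01] t 4.4667
bank tcp [-65.3  75.2 180.3] F bank [-0.8 -0.8  0. ] rot [3.142 0.    0.439] t 4.7167
bank tcp [-61.6  75.1 180.3] F bank [-1.  -0.1  1.9] rot [-3.142 -0.     0.439] t 4.9667
```

```bash
for i in 1; do python3 -m handwheel '[[[0,0,0],[0.005,0,0],1],[[0,0,0],[0,0,0],1],[[0,0,0],[0,0,0],1]]'>/dev/null; python3 st.py; done
python3 -m handwheel '[[[0,0,0],[0.005,0,0],1],[[0,0,0],[0,0,0],1],[[0,0,0],[0,0,0],1]]'>/dev/null; python3 st.py
```

```text
bank tcp [-57.1  75.1 180.2] F bank [-4.  -0.7  2.5] rot [3.141e+00 1.000e-03 4.390e-01] t 5.2167
bank tcp [-53.   74.9 180.1] F bank [-5.5  0.1  3.6] rot [3.141e+00 2.000e-03 4.390e-01] t 5.4667
```

```bash
python3 -m handwheel '[[[0,0,0],[0.004,0,0],1],[[0,0,0],[0,0,0],1],[[0,0,0],[0,0,0],1]]'>/dev/null; python3 st.py
python3 -m handwheel '[[[0,0,0],[0,0,0],1],[[0,0,0],[0,0,0],1],[[0,0,0],[0,0,0],1]]'>/dev/null; python3 st.py
python3 -m handwheel '[[[0,0,0],[0.004,0,0],1],[[0,0,0],[0,0,0],1],[[0,0,0],[0,0,0],1]]'>/dev/null; python3 st.py
```

```text
bank tcp [-50.1  74.8 179.9] F bank [-9.2 -0.1  5.9] rot [3.14  0.004 0.439] t 5.7167
bank tcp [-50.1  74.8 180. ] F bank [-8.2  0.   5.1] rot [3.14  0.004 0.439] t 5.9667
bank tcp [-47.   74.7 179.8] F bank [-10.6  -0.    5.9] rot [3.14  0.006 0.439] t 6.2167
```

Left is blocked: about 1 N/mm, up to 10.6 N. I'll back off and try the middle lever.

```bash
python3 -m handwheel '[[[0,0,0],[-0.035,0,0],1],[[0,0,0],[0,0.025,0],1],[[0,0,0],[0,0.025,0],1],[[0,0,0],[0,0.025,0],1],[[0,0,0],[0,0,0],1]]'>/dev/null; python3 st.py
python3 -m handwheel '[[[0,0,0],[0,0,0],1],[[0,0,0],[0,0,0],1]]'>/dev/null; python3 st.py
```

```text
bank tcp [-77.8  -4.7 180.2] F bank [-1.1  0.6  0.5] rot [ 3.139e+00 -1.000e-03  4.320e-01] t 6.6333
bank tcp [-77.4   0.8 180.6] F bank [ 0.3  0.4 -0.3] rot [-3.141e+00 -2.000e-03  4.390e-01] t 6.8
```

```bash
python3 -m handwheel '[[[0,0,0],[0.009,0,0],1],[[0,0,0],[0.006,0,0],1],[[0,0,0],[0,0,0],1],[[0,0,0],[0,0,0],1]]'>/dev/null; python3 st.py
python3 -m handwheel '[[[0,0,0],[0.005,0,0],1],[[0,0,0],[0,0,0],1],[[0,0,0],[0,0,0],1]]'>/dev/null; python3 st.py
python3 -m handwheel '[[[0,0,0],[0.005,0,0],1],[[0,0,0],[0,0,0],1],[[0,0,0],[0,0,0],1]]'>/dev/null; python3 st.py
python3 -m handwheel '[[[0,0,0],[0.004,0,0],1],[[0,0,0],[0,0,0],1],[[0,0,0],[0,0,0],1]]'>/dev/null; python3 st.py
```

```text
bank tcp [-62.4   1.  180.3] F bank [-0.  -0.1 -0.1] rot [-3.141e+00 -2.000e-03  4.400e-01] t 7.1333
bank tcp [-58.2   0.5 180.3] F bank [ 0.2 -0.1  0.3] rot [-3.141e+00 -1.000e-03  4.390e-01] t 7.3833
bank tcp [-5.310e+01  1.000e-01  1.804e+02] F bank [-1.6 -0.5  0.5] rot [-3.141e+00 -1.000e-03  4.390e-01] t 7.6333
bank tcp [-4.910e+01  1.000e-01  1.803e+02] F bank [-1.7  0.2  0.2] rot [-3.141e+00 -1.000e-03  4.390e-01] t 7.8833
```

```bash
python3 -m handwheel '[[[0,0,0],[0.005,0,0],1],[[0,0,0],[0,0,0],1],[[0,0,0],[0,0,0],1]]'>/dev/null; python3 st.py
python3 -m handwheel '[[[0,0,0],[0.005,0,0],1],[[0,0,0],[0,0,0],1],[[0,0,0],[0,0,0],1]]'>/dev/null; python3 st.py
python3 -m handwheel '[[[0,0,0],[0.004,0,0],1],[[0,0,0],[0,0,0],1],[[0,0,0],[0,0,0],1]]'>/dev/null; python3 st.py
```

```text
bank tcp [-43.8   0.2 180.4] F bank [-0.1 -0.9  0.3] rot [-3.141e+00 -1.000e-03  4.390e-01] t 8.1333
bank tcp [-38.8   0.3 180.4] F bank [-0.1 -0.3  0.5] rot [-3.141e+00 -1.000e-03  4.390e-01] t 8.3833
bank tcp [-35.    0.3 180.4] F bank [ 0.5 -0.   1.1] rot [-3.141e+00 -1.000e-03  4.390e-01] t 8.6333
```

```bash
python3 - <<'E'
from h import *
a=ctrl.get_image("scene")["pixels"][150:300,220:440];b=ctrl.get_image("top")["pixels"][160:310,260:480]
cv2.imwrite("pics/c3.png",cv2.resize(np.hstack([a,b])[:,:,::-1],(800,273)))
E
```

```text
(no output)
```

View pics/c3.png

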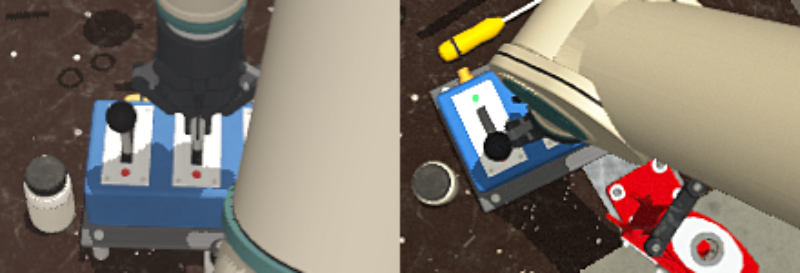

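The mid knob is hidden behind the fingers, and the left knob sits near crop (122,116), almost where it started. I'll keep pushing the middle lever and watch the force.

```bash
python3 -m handwheel '[[[0,0,0],[0.008,0,0],1],[[0,0,0],[0.008,0,0],1],[[0,0,0],[0,0,0],1]]'>/dev/null; python3 st.py
python3 -m handwheel '[[[0,0,0],[0.008,0,0],1],[[0,0,0],[0.008,0,0],1],[[0,0,0],[0,0,0],1]]'>/dev/null; python3 st.py
python3 -m handwheel '[[[0,0,0],[0.008,0,0],1],[[0,0,0],[0.008,0,0],1],[[0,0,0],[0,0,0],1]]'>/dev/null; python3 st.py
python3 -m handwheel '[[[0,0,0],[0.008,0,0],1],[[0,0,0],[0.004,0,0],1],[[0,0,0],[0,0,0],1]]'>/dev/null; python3 st.py
```

```text
bank tcp [-17.3   0.3 180.4] F bank [ 0.8 -0.3  0.5] rot [-3.141e+00 -2.000e-03  4.380e-01] t 8.9833
bank tcp [ -1.5   0.4 180.2] F bank [ 0.4  0.6 -0.1] rot [-3.141e+00 -2.000e-03  4.380e-01] t 9.2333
bank tcp [ 14.3   0.4 180.2] F bank [ 0.4  0.6 -0.6] rot [-3.141e+00 -2.000e-03  4.380e-01] t 9.4833
bank tcp [ 25.3   0.4 180.2] F bank [-0.5  0.4 -1.2] rot [-3.141 -0.     0.439] t 9.7333
```

```bash
python3 - <<'E'
from h import *
a=ctrl.get_image("scene")["pixels"][190:270,265:385]
cv2.imwrite("pics/c4.png",cv2.resize(a[:,:,::-1],(720,480),interpolation=cv2.INTER_CUBIC))
S=ctrl.get_image("scene")
M=R.from_euler("xyz",[0,0,.437]).as_matrix(); s=ctrl.read_state()
for n,p in [("tcp",s["eef_pos"])]+[(f"midknob {x}",M@[x,0,z]+[443.6,216.7,0]) for x,z in((-47,196),(0,205),(40,199),(54,193))]: u,v=proj(S,p); print(n,round((u-265)*6),round((v-190)*6))
E
```

```text
tcp 382 38
midknob -47 380 196
midknob 0 383 52
midknob 40 385 -36
midknob 54 385 -58
```

View pics/c4.png

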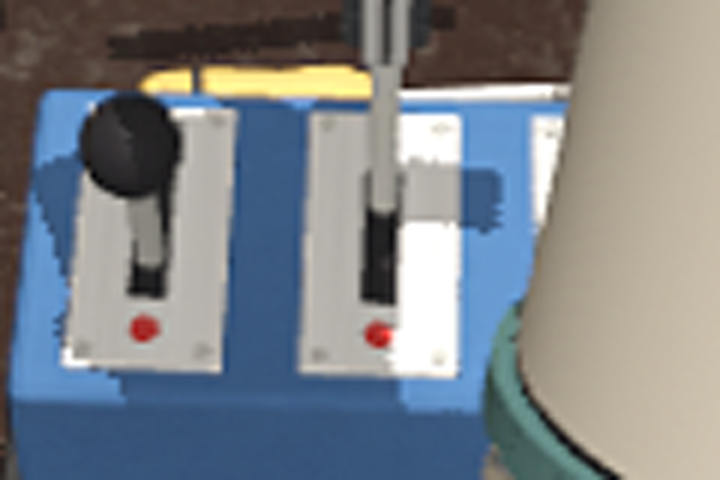

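The middle lever is clearly going over: its rod leans away and the fingers sit behind the knob at (390,30). I'll carry on to the buffer.

```bash
python3 -m handwheel '[[[0,0,0],[0.008,0,0],1],[[0,0,0],[0,0,0],1],[[0,0,0],[0,0,0],1]]'>/dev/null; python3 st.py
python3 -m handwheel '[[[0,0,0],[0.006,0,0],1],[[0,0,0],[0,0,0],1],[[0,0,0],[0,0,0],1]]'>/dev/null; python3 st.py
python3 -m handwheel '[[[0,0,0],[0.005,0,0],1],[[0,0,0],[0,0,0],1],[[0,0,0],[0,0,0],1]]'>/dev/null; python3 st.py
```

```text
bank tcp [ 30.5   0.2 179.6] F bank [-5.3  0.7 -2.5] rot [3.141 0.004 0.439] t 10.0833
bank tcp [3.360e+01 1.000e-01 1.786e+02] F bank [-9.2  1.  -4.7] rot [3.14  0.01  0.439] t 10.3333
bank tcp [3.610e+01 1.000e-01 1.777e+02] F bank [-13.1   1.5  -5.7] rot [3.14  0.016 0.439] t 10.5833
```

Middle lever thrown: buffer met at TCP x≈28 and pressed to 13 N. Now I'll retry left.

```bash
python3 -m handwheel '[[[0,0,0],[-0.02,0,0],1],[[0,0,0],[-0.035,0,-0.002],1],[[0,0,0],[-0.035,0,0],1],[[0,0,0],[-0.035,0,0],1],[[0,0,0],[0,0,0],1]]'>/dev/null; python3 st.py
python3 -m handwheel '[[[0,0,0],[0,-0.025,0],1],[[0,0,0],[0,-0.025,0],1],[[0,0,0],[0,-0.025,0],1],[[0,0,0],[0,0,0],1],[[0,0,0],[0,0,0],1]]'>/dev/null; python3 st.py
```

```text
bank tcp [-88.9  -0.9 182.1] F bank [-1.3 -0.3 -0.3] rot [3.138 0.007 0.441] t 11.0
bank tcp [-80.2  76.9 183. ] F bank [-0.4 -0.7  0.4] rot [-3.14e+00 -3.00e-03  4.42e-01] t 11.4167
```

```bash
python3 -m handwheel '[[[0,0,0],[0.01,0.002,0.002],1],[[0,0,0],[0.008,0,0],1],[[0,0,0],[0,0,0],1],[[0,0,0],[0,0,0],1]]'>/dev/null; python3 st.py
python3 -m handwheel '[[[0,0,0],[0.006,0,0],1],[[0,0,0],[0,0,0],1],[[0,0,0],[0,0,0],1]]'>/dev/null; python3 st.py
python3 -m handwheel '[[[0,0,0],[0.005,0,0],1],[[0,0,0],[0,0,0],1],[[0,0,0],[0,0,0],1]]'>/dev/null; python3 st.py
python3 -m handwheel '[[[0,0,0],[0.004,0,0],1],[[0,0,0],[0,0,0],1],[[0,0,0],[0,0,0],1]]'>/dev/null; python3 st.py
```

```text
bank tcp [-62.8  72.3 180.2] F bank [-0.7  0.1 -0.8] rot [-3.141 -0.     0.436] t 11.75
bank tcp [-57.8  72.8 180.2] F bank [-0.6  0.5  0.1] rot [3.141 0.    0.438] t 12.0
bank tcp [-54.4  72.9 180.1] F bank [-4.6 -0.5  2.1] rot [3.14e+00 3.00e-03 4.39e-01] t 12.25
bank tcp [-51.3  72.9 180. ] F bank [-7.4  0.3  4.3] rot [3.14  0.005 0.439] t 12.5
```

Left is still locked, so right must be next.

```bash
python3 -m handwheel '[[[0,0,0],[-0.034,0,-0.001],1],[[0,0,0],[0,0.037,0],1],[[0,0,0],[0,0.037,0],1],[[0,0,0],[0,0.037,0],1],[[0,0,0],[0,0.037,0],1]]'>/dev/null; python3 st.py
python3 -m handwheel '[[[0,0,0],[0,0,0],1],[[0,0,0],[0,0,0],1],[[0,0,0],[0,0,0],1]]'>/dev/null; python3 st.py
```

```text
bank tcp [-81.6 -76.2 181.7] F bank [ 0.2 -0.7 -0.6] rot [ 3.141e+00 -2.000e-03  4.400e-01] t 12.9167
bank tcp [-81.8 -74.5 181.5] F bank [ 0.8  0.  -0.5] rot [-3.141e+00 -2.000e-03  4.380e-01] t 13.1667
```

```bash
python3 -m handwheel '[[[0,0,0],[0.01,0,0.001],1],[[0,0,0],[0.006,0,0],1],[[0,0,0],[0,0,0],1],[[0,0,0],[0,0,0],1]]'>/dev/null; python3 st.py
python3 -m handwheel '[[[0,0,0],[0.006,0,0],1],[[0,0,0],[0,0,0],1],[[0,0,0],[0,0,0],1]]'>/dev/null; python3 st.py
python3 -m handwheel '[[[0,0,0],[0.005,0,0],1],[[0,0,0],[0,0,0],1],[[0,0,0],[0,0,0],1]]'>/dev/null; python3 st.py
python3 -m handwheel '[[[0,0,0],[0.004,0,0],1],[[0,0,0],[0,0,0],1],[[0,0,0],[0,0,0],1]]'>/dev/null; python3 st.py
```

```text
bank tcp [-65.3 -73.6 180.3] F bank [-0.3  0.2  0. ] rot [-3.141e+00 -1.000e-03  4.410e-01] t 13.5
bank tcp [-60.1 -74.4 180.3] F bank [-0.9  1.   0.9] rot [-3.141 -0.     0.439] t 13.75
bank tcp [-55.  -74.8 180.4] F bank [-1.7  0.1  2. ] rot [-3.141e+00 -1.000e-03  4.390e-01] t 14.0
bank tcp [-50.9 -75.  180.4] F bank [-2.   0.3  1.4] rot [ 3.142e+00 -1.000e-03  4.390e-01] t 14.25
```

Right is free.

```bash
python3 -m handwheel '[[[0,0,0],[0.007,0,0],1],[[0,0,0],[0.007,0,0],1],[[0,0,0],[0,0,0],1]]'>/dev/null; python3 st.py
python3 -m handwheel '[[[0,0,0],[0.008,0,0],1],[[0,0,0],[0.008,0,0],1],[[0,0,0],[0,0,0],1]]'>/dev/null; python3 st.py
python3 -m handwheel '[[[0,0,0],[0.008,0,0],1],[[0,0,0],[0.008,0,0],1],[[0,0,0],[0,0,0],1]]'>/dev/null; python3 st.py
python3 -m handwheel '[[[0,0,0],[0.008,0,0],1],[[0,0,0],[0.008,0,0],1],[[0,0,0],[0,0,0],1]]'>/dev/null; python3 st.py
python3 -m handwheel '[[[0,0,0],[0.008,0,0],1],[[0,0,0],[0.005,0,0],1],[[0,0,0],[0,0,0],1]]'>/dev/null; python3 st.py
```

```text
bank tcp [-35.  -74.8 180.5] F bank [ 0.  -0.1  0.5] rot [-3.141e+00 -3.000e-03  4.390e-01] t 14.5
bank tcp [-18.8 -74.6 180.4] F bank [ 0.9  0.6 -0.5] rot [-3.141e+00 -3.000e-03  4.390e-01] t 14.75
bank tcp [ -3.3 -74.6 180.3] F bank [-0.5  0.6  1. ] rot [-3.141e+00 -2.000e-03  4.390e-01] t 15.0
bank tcp [ 12.4 -74.6 180.2] F bank [-0.2 -0.2  0.5] rot [-3.141e+00 -2.000e-03  4.390e-01] t 15.25
bank tcp [ 24.6 -74.7 180.2] F bank [ 0.2  0.5 -0.1] rot [-3.141e+00 -1.000e-03  4.390e-01] t 15.5
```

```bash
python3 -m handwheel '[[[0,0,0],[0.007,0,0],1],[[0,0,0],[0,0,0],1],[[0,0,0],[0,0,0],1]]'>/dev/null; python3 st.py
python3 -m handwheel '[[[0,0,0],[0.006,0,0],1],[[0,0,0],[0,0,0],1],[[0,0,0],[0,0,0],1]]'>/dev/null; python3 st.py
python3 -m handwheel '[[[0,0,0],[0.006,0,0],1],[[0,0,0],[0,0,0],1],[[0,0,0],[0,0,0],1]]'>/dev/null; python3 st.py
```

```text
bank tcp [ 29.3 -74.8 179.7] F bank [-4.8 -1.3 -3. ] rot [3.141e+00 3.000e-03 4.390e-01] t 15.75
bank tcp [ 32.5 -74.8 178.7] F bank [-9.4 -0.1 -5.8] rot [3.141 0.009 0.439] t 16.0
bank tcp [ 35.6 -74.9 177.7] F bank [-13.4   0.3  -7. ] rot [3.141 0.015 0.439] t 16.25
```

Right thrown. Back to left, moving behind the row.

```bash
python3 -m handwheel '[[[0,0,0],[-0.02,0,0],1],[[0,0,0],[-0.035,0,-0.002],1],[[0,0,0],[-0.035,0,0],1],[[0,0,0],[-0.035,0,0],1],[[0,0,0],[0,0,0],1]]'>/dev/null; python3 st.py
python3 -m handwheel '[[[0,0,0],[0,-0.037,0],1],[[0,0,0],[0,-0.037,0],1],[[0,0,0],[0,-0.037,0],1],[[0,0,0],[0,-0.037,0],1],[[0,0,0],[0,0,0],1]]'>/dev/null; python3 st.py
python3 -m handwheel '[[[0,0,0],[0,0,0],1],[[0,0,0],[0,0,0],1]]'>/dev/null; python3 st.py
```

```text
bank tcp [-89.3 -75.4 182.2] F bank [-2.  -0.2 -0.3] rot [3.139 0.006 0.439] t 16.6667
bank tcp [-79.7  82.9 184.1] F bank [1.1 0.1 0.8] rot [-3.134 -0.009  0.45 ] t 17.0833
bank tcp [-81.4  73.5 182.8] F bank [ 0.1 -0.1 -0.3] rot [-3.141e+00 -3.000e-03  4.400e-01] t 17.25
```

```bash
python3 -m handwheel '[[[0,0,0],[0.01,-0.001,0.002],1],[[0,0,0],[0.008,0,0],1],[[0,0,0],[0.006,0,0],1],[[0,0,0],[0,0,0],1]]'>/dev/null; python3 st.py
python3 -m handwheel '[[[0,0,0],[0.005,0,0],1],[[0,0,0],[0,0,0],1],[[0,0,0],[0,0,0],1]]'>/dev/null; python3 st.py
python3 -m handwheel '[[[0,0,0],[0.004,0,0],1],[[0,0,0],[0,0,0],1],[[0,0,0],[0,0,0],1]]'>/dev/null; python3 st.py
```

```text
bank tcp [-56.9  73.4 180.2] F bank [ 0.9 -0.2  0.2] rot [-3.141e+00 -1.000e-03  4.360e-01] t 17.5833
bank tcp [-53.5  74.  180.2] F bank [ 0.  -0.   0.7] rot [-3.141 -0.     0.438] t 17.8333
bank tcp [-49.7  74.1 180.3] F bank [-1.4 -0.1  1.2] rot [ 3.141 -0.     0.439] t 18.0833
```

Left is free now.

```bash
python3 -m handwheel '[[[0,0,0],[0.007,0,0],1],[[0,0,0],[0.007,0,0],1],[[0,0,0],[0,0,0],1]]'>/dev/null; python3 st.py
python3 -m handwheel '[[[0,0,0],[0.008,0,0],1],[[0,0,0],[0.008,0,0],1],[[0,0,0],[0,0,0],1]]'>/dev/null; python3 st.py
python3 -m handwheel '[[[0,0,0],[0.008,0,0],1],[[0,0,0],[0.008,0,0],1],[[0,0,0],[0,0,0],1]]'>/dev/null; python3 st.py
python3 -m handwheel '[[[0,0,0],[0.008,0,0],1],[[0,0,0],[0.008,0,0],1],[[0,0,0],[0,0,0],1]]'>/dev/null; python3 st.py
python3 -m handwheel '[[[0,0,0],[0.008,0,0],1],[[0,0,0],[0.004,0,0],1],[[0,0,0],[0,0,0],1]]'>/dev/null; python3 st.py
```

```text
bank tcp [-33.6  74.4 180.5] F bank [-0.1 -0.1  0.7] rot [-3.141e+00 -2.000e-03  4.380e-01] t 18.3333
bank tcp [-17.3  74.4 180.4] F bank [ 1.  -0.2  0.3] rot [-3.141e+00 -2.000e-03  4.380e-01] t 18.5833
bank tcp [ -1.7  74.3 180.2] F bank [ 0.4  0.6 -0.8] rot [-3.141e+00 -2.000e-03  4.380e-01] t 18.8333
bank tcp [ 14.1  74.1 180.2] F bank [ 0.9  0.5 -0.5] rot [-3.141e+00 -1.000e-03  4.380e-01] t 19.0833
bank tcp [ 25.2  74.2 180.2] F bank [0.5 0.5 0.3] rot [-3.141 -0.     0.438] t 19.3333
```

```bash
python3 -m handwheel '[[[0,0,0],[0.007,0,0],1],[[0,0,0],[0,0,0],1],[[0,0,0],[0,0,0],1]]'>/dev/null; python3 st.py
python3 -m handwheel '[[[0,0,0],[0.006,0,0],1],[[0,0,0],[0,0,0],1],[[0,0,0],[0,0,0],1]]'>/dev/null; python3 st.py
python3 -m handwheel '[[[0,0,0],[0.006,0,0],1],[[0,0,0],[0,0,0],1],[[0,0,0],[0,0,0],1]]'>/dev/null; python3 st.py
```

```text
bank tcp [ 30.   74.1 179.7] F bank [-4.5 -1.  -2.7] rot [3.141e+00 3.000e-03 4.390e-01] t 19.5833
bank tcp [ 33.1  73.9 178.7] F bank [-9.9  0.6 -5. ] rot [3.14  0.009 0.439] t 19.8333
bank tcp [ 36.2  73.9 177.7] F bank [-14.    1.1  -7.4] rot [3.139 0.015 0.44 ] t 20.0833
```

Back off, raise, and swing aside to verify.

```bash
python3 -m handwheel '[[[0,0,0],[-0.02,0,0],1],[[0,0,0],[-0.035,0,-0.002],1],[[0,0,0],[-0.035,0,0],1],[[0,0,0],[-0.035,0,0],1],[[0,0,0],[0,0,0],1]]'>/dev/null
python3 -m handwheel '[[[0,0,0],[0,0,-0.04],1],[[0,0,0],[0,0,-0.04],1],[[0,0,0],[0,0,-0.04],1],[[0,0,0],[0,0,-0.04],1],[[0,0,0],[0,0,-0.04],1]]'>/dev/null
python3 -m handwheel '[[[0,0,0],[0,0,-0.04],1],[[0,0,0],[0,0,-0.015],1],[[0,0,0],[0,0,0],1],[[0,0,0],[0,0,0],1]]'
python3 -c "
from h import *
for p in [(390,0,430),(335,-210,430)]: print(delta(p))"
```

```text
clock: 21.25
eef_pos: [339.2, 250.0, 438.5]
tool_rot: [3.142, -0.005, 0.439]
force: [1.3, -0.6, -0.2]
width: 0.0
gripper_force: 0.0
[-60.2 247.9   8.2]
[-199.2  414.6    7.5]
```

```bash
python3 -m handwheel '[[[0,0,0],[-0.0085,0.0355,0],1],[[0,0,0],[-0.0085,0.0355,0],1],[[0,0,0],[-0.0085,0.0355,0],1],[[0,0,0],[-0.0085,0.0355,0],1],[[0,0,0],[-0.0085,0.0355,0],1]]'>/dev/null
python3 -m handwheel '[[[0,0,0],[-0.0085,0.0355,0],1],[[0,0,0],[-0.0085,0.0355,0],1],[[0,0,0],[-0.023,0.028,0],1],[[0,0,0],[-0.023,0.028,0],1],[[0,0,0],[-0.023,0.028,0],1]]'
python3 -m handwheel '[[[0,0,0],[-0.023,0.028,0],1],[[0,0,0],[-0.023,0.028,0],1],[[0,0,0],[-0.023,0.028,0],1],[[0,0,0],[0,0,0],1],[[0,0,0],[0,0,0],1]]'
python3 - <<'E'
from h import *
T=ctrl.get_image("top")
M=R.from_euler("xyz",[0,0,.437]).as_matrix()
for y in (75,0,-75): u,v=proj(T,M@[54,y,193]+[443.6,216.7,0]); print(round((u-240)*3.5),round((v-140)*3.5))
cv2.imwrite("pics/c5.png",cv2.resize(T["pixels"][140:300,240:440,::-1],(700,560),interpolation=cv2.INTER_CUBIC))
E
```

```text
clock: 22.08
eef_pos: [362.2, -108.1, 435.9]
tool_rot: [-3.141, 0.002, 0.439]
force: [0.9, -1.1, -0.2]
width: -0.0
gripper_force: 0.0
clock: 22.5
eef_pos: [335.4, -213.1, 435.8]
tool_rot: [-3.14, 0.002, 0.434]
force: [-0.7, 1.3, 0.2]
width: 0.1
gripper_force: 0.0
191 210
313 153
434 96
```

View pics/c5.png

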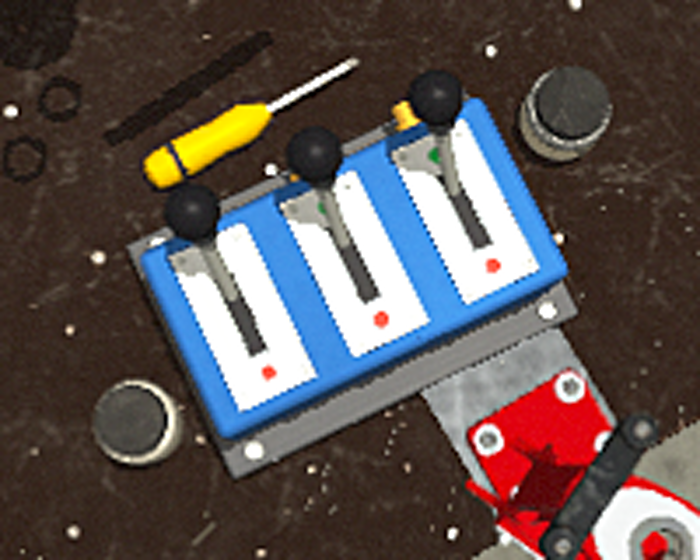

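All three knobs are at the green end, at (192,212), (314,154) and (436,98), within 2 crop px of the predicted end positions. The jars and the screwdriver are undisturbed.

```bash
python3 -c "
from cell import ctrl
print(ctrl.finish_job())"
```

```text
the job is handed in; nothing more can be done
None
```

All three levers are over at the green end, thrown in the order middle, right, left; the highest push I read on the bank was about 16 N, the jars and screwdriver are where they were, and I handed the job in at about 22.6 s.

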